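# Hold the matching spring probe on a ringed test contact

### The job

Two spring-tipped test probes stand in a rack, and the sloping face of the test box has two ringed contacts, a narrow and a wide one, each made for one of the probes. Lift out the probe that matches the narrow contact (the slim one), set its tip on the contact inside the narrow ring with the probe square to the sloping face, and press gently until the spring tip is about half-way in. Finish while holding the probe pressed there with the gripper; leave the other probe in the rack and everything else where it is.

Things in the scene. Friction and masses are not known exactly. Their poses are not given: they have to be found in the camera images.
- slim_centre (a point): Centre of the slim probe's handle. Loose round probe, 0.12 kg, hanging upright in the rack by its flange; z runs along it, away from the tip. Grey handle 18 mm thick, from 40 mm below this point to 38 mm above. Below it a flange (42 mm wide, 5 thick), a nose 24 mm wide to 63 mm below this point, then a taper and the spring tip. Grip the handle from the sides, fingers pointing down
- slim_point (a point): End of the slim probe's spring tip (steel, 8 mm thick, rounded), on the probe's axis, 105 mm below the handle's centre when not pressed; z points back along the probe to the handle. It moves with the spring. Above it the taper is 12 mm wide at 26 mm from the end, 24 mm at 42 mm
- slim_tip (a joint): How far the slim probe's spring tip is pushed in, in m: 0 free, 0.012 fully in. About 1 N starts it moving, 3.4 N holds it half-way (0.006), 5.8 N pushes it fully in (400 N/m)
- stout_centre (a point): Centre of the handle of the stout probe, which stays in the rack: like the slim one but with a handle 32 mm in diameter and a flat round foot 24 mm in diameter, which is too wide for the narrow ring. Its top is 163 mm above the table: carry the slim probe over it, or round it
- stand: Fixed rack: grey top plate 70 (x) x 170 (y) x 14 mm, upper side 80 mm above the table, on two end cheeks; turned up to 0.4 rad. Through holes of 27 mm at y = -50 and +50 mm; either probe may be in either hole, flange on the plate, tip hanging below. Origin on the table under its centre, z up. Lift a probe straight up, over 60 mm, to clear it
- test_box: Fixed grey box, 120 (x) x 170 (y) mm, with an aluminium top face sloping 15 degrees: front edge (-x, to the robot) 40 mm, back edge 72 mm above the table. Origin on the table under its centre, z up; turned up to 0.35 rad. The contacts lie half-way up the slope at y = -42 and +42 mm; either may be on either side
- narrow_contact_spot (a point): The spot to touch: centre of the brass floor inside the narrow ring. z points straight out of the sloping face (15 degrees from vertical, leaning to the box's front), x up the slope. Steel ring of 18 mm bore, 26 mm outside, standing 4 mm above this floor
- wide_contact_spot (a point): Centre of the floor of the wide ring (36 mm bore, 44 mm outside, otherwise the same), for the stout probe; not used
- multimeter: Loose bystander: multimeter lying on its back, 142 x 70 x 41 mm, origin under its centre
- tape_black: Loose bystander: small roll of black tape lying flat, 55 mm wide, 19 mm high, origin under its centre
- terminal_strip: Loose bystander: white screw terminal strip, 17 x 75 x 17 mm, origin under its centre
There are look-alikes about, which are no part of the job. Leave any green or purple look-alike of the part that bears slim_centre alone.

How it is judged:
By the outcome, as a careful person would: the job done as asked, in the order asked, and still so for the second after the job is handed in, while the arm keeps its last pose, push and grip.
It also fails if it takes over 35 s, if anything falls off the work surface, if the arm or the gripper's body presses on something with over 40 N, if the wrist force passes 120 N, or if a joint passes its speed limit or range.

### The arm

A 6-joint arm with a two-finger parallel gripper is mounted at the origin on a cart in front of the work surface, level with it; the furniture and walls round the work are solid. World frame = base frame: x ahead of the robot, y to its left, z up, the work surface at z = 0. Lengths are in m, angles in degrees, forces in N, time in s.
With the tool pointing down it reaches from about 0.225 to 0.875 m from the base axis. Payload 3.4 kg.
Tool frame: the origin (TCP) lies on the front face of the gripper's body, between the roots of the fingers; the fingertips stand 73 mm ahead of it and the grasp point (between the pads) lies 54 mm ahead of it; z points along the fingers, y is the line along which they close (so a half turn about z gives the same grasp; the last joint's range is limited). The gripper opens to 85 mm and grips with 20 to 120 N. Pads are 22 mm wide; open, the fingers measure 114 mm over their backs; the gripper's body (76 mm by 85 mm) begins 54 mm behind the grasp point. The pads swing forward as they close: fully open they stand 13 mm farther back than shut.
Start: joints at [-71.391, 15.808, 86.224, -0, 77.962, -6.933], TCP at [0.248, -0.519, 0.304] pointing down, gripper open.
Joint ranges: [-165.64, 165.64], [-43.16, 119.46], [12.63, 154.43], [-67.54, 247.53], [6.08, 155.33], [-154.97, 154.97]. Speed limits (degrees/s): [147.25, 147.25, 180, 180, 180, 180].

### API

Orientations are given as [roll, pitch, yaw] about the fixed x, y, z axes, in that order (R = Rz(yaw) Ry(pitch) Rx(roll)).
In Python, from workcell import manip gives the robot as it stands.
- The arm moves only by the tool apply_moves, never from a script. Its argument "plan" is a list of rows, each an object of numbers: "wx", "wy", "wz": the turn, a rotation vector about the tool's x, y, z as a fraction of full scale; "x", "y", "z": the shift along the tool's x, y, z as a fraction of full scale; "jaw": the gripper's target within -1 to 1 (shut at 1, half-way at 0, fully open at -1). A call has 1 to 12 rows; each row shifts and turns the commanded pose from where the row before left it, along the tool's axes as they then stand; what a row does not reach is not made up. Full scale, the value 1, is 50 cm for a shift and pi/4 rad for a turn. A row lasts 1/12 s, in which the tool goes at most 41.7 mm and 7.16 degrees, less where a joint would pass 70% of its speed; a pose out of reach is approached as far as the arm can. A call with a number of a shift or a turn outside -1 to 1 is refused whole. A call with a gripper value outside its range is refused whole. The fingers move at their own pace and stop on an object; "newtons" is the grip in N (left out, the last holds). Time passes only in rows, so rows that do not move let the fingers close. It gives the time, the measured TCP pose, the force, the opening and the grip force at its end, in the units of the state.
- manip.get_obs(): the state, without advancing time (a new reading comes with each control period).
- manip.capture(name): name is "scene" or "top"; returns (picture, depth): 384x512x3 uint8, red, green, blue; 384x512 float32, m along the optical axis (not along the pixel's ray), 0 where there is no reading.
- manip.camera_info(name): a dict with "fov_y" (degrees; the focal length in pixels is half the picture's height over the tangent of half this angle, whatever the lens; pixels are square), "cx", "cy" (the principal point, pixels), "k1" (the pictures are not rectified: a ray, as slopes to the right and down, at radius r is drawn at 1 + k1 r^2 times it, then the intrinsics apply), "rvec" (rotation vector, rad) and "tvec" (3), from world to camera coordinates, as OpenCV has them. Camera axes: x right, y down, z forward; pixel columns grow to the right and rows downward; lengths in m; the calibration is good to about 2 mm. A picture is of the moment at which its call begins. camera_info takes no time and is no camera call.
- manip.sign_off(): hands the job in; it is judged then, once.
The state is a dict: "clock": time; "joints": joint angles; "dq": joint speeds; "joint_efforts": joint torques, N m; "eef_pos": TCP position; "ee_rot": TCP orientation; "contact_force": force on the tool from outside, world axes, zero at the start; "wrist_torque": the same for the moment, N m; "finger_gap": opening from 0.0 (shut) to 1.0 (fully open); "grip_force": force on a finger pad.
Only numpy, scipy, OpenCV 4.12 (cv2) and the standard library are available. Lean on these libraries where they do the work, as an engineer would, in place of code of your own. Each camera call takes 0.05 s, during which the arm holds its last target. There are 200 camera calls.

## Working session

There is one attempt and no reset: what is moved stays moved. The work goes in short steps, Python scripts to look and compute and a tool call to move; the robot and the scene stay as the last step left them, time stands still between calls to the robot, and variables do not carry over. Pictures are saved under pics/ and viewed, at most 10 in all, crops included, and the job is handed in when it is done.

Besides the shell and the picture viewer there is one more tool, called after "Emit:" as name(argument=value, ...), one argument or row to a line, values as JSON. apply_moves: Moves the arm, as the interface text tells. Shift numbers are shares of 50 cm and turn numbers shares of pi/4 rad, none past 1 either way. Its arguments: {"type":"object","properties":{"plan":{"type":"array","items":{"type":"object","properties":{"wx":{"type":"number"},"wy":{"type":"number"},"wz":{"type":"number"},"x":{"type":"number"},"y":{"type":"number"},"z":{"type":"number"},"jaw":{"type":"number"}}}},"newtons":{"type":"number"}},"required":["plan"]}

```bash
mkdir -p pics
cat > h.py <<'E'
import numpy as np,cv2
from workcell import manip
def save(n,name):
    im,d=manip.capture(n); cv2.imwrite(f'pics/{name}.png',im[:,:,::-1]); np.savez(f'pics/{name}.npz',im=im,d=d); return im,d
def cal(n):
    c=manip.camera_info(n); f=192/np.tan(np.radians(c['fov_y'])/2)
    return c,f,cv2.Rodrigues(np.array(c['rvec'],float))[0],np.array(c['tvec'],float)
def rays(n,uv):
    c,f,R,t=cal(n); uv=np.atleast_2d(np.array(uv,float)); q=(uv-[c['cx'],c['cy']])/f; s=q.copy()
    for _ in range(20): s=q/(1+c['k1']*(s**2).sum(1,keepdims=True))
    return np.c_[s,np.ones(len(s))],R,t
def plane(n,uv,z):
    s,R,t=rays(n,uv); o=-R.T@t; d=s@R; z=np.asarray(z,float); return o+d*((z-o[2])/d[:,2])[:,None]
def deproj(n,uv,dep):
    s,R,t=rays(n,uv); return (s*np.asarray(dep).reshape(-1,1)-t)@R
def proj(n,P):
    c,f,R,t=cal(n); p=np.atleast_2d(P)@R.T+t; s=p[:,:2]/p[:,2:]; return s*(1+c['k1']*(s**2).sum(1,keepdims=True))*f+[c['cx'],c['cy']]
E
python3 - <<'E'
from h import *
for n in('scene','top'):
    save(n,n+'0'); c,f,R,t=cal(n); print(n,c,f,-R.T@t)
print(manip.get_obs())
E
```

```text
scene {'fov_y': 56.743764563808654, 'cx': 256.62676458729777, 'cy': 189.18499269042331, 'k1': -0.05978129347477824, 'rvec': array([ 0.95711648, -2.11983201,  1.32325996]), 'tvec': array([0.34575707, 0.28383606, 0.54304544])} 355.51346508396705 [-0.0605623   0.49421189  0.49708754]
top {'fov_y': 48.101295400364464, 'cx': 266.97338853888596, 'cy': 201.7203365264825, 'k1': 0.01333736136753772, 'rvec': array([ 2.1267079 , -2.13162617,  0.20444053]), 'tvec': array([-0.028906  ,  0.58869964,  1.00248736])} 430.215177350396 [ 0.39615365 -0.02130977  1.09315685]
{'clock': 0.1, 'joints': array([-7.13887881e+01,  1.58437096e+01,  8.62873095e+01, -4.52261278e-04,
        7.79609761e+01, -6.93391527e+00]), 'dq': array([-0.01207258, -0.09339301, -0.16156945,  0.0392946 ,  0.00569749,
       -0.06457087]), 'joint_efforts': array([ 8.55378621e-04, -4.17702556e+01, -2.46405137e+01, -2.59751632e-04,
        5.86350186e-03,  1.06985925e-05]), 'eef_pos': array([ 0.24782547, -0.51847295,  0.30313355]), 'ee_rot': array([-1.79908624e+02, -1.06671446e-02,  2.55452133e+01]), 'contact_force': array([-0.32453739, -0.29672453,  0.05437144]), 'wrist_torque': array([0.01056404, 0.04644058, 0.00372354]), 'grip_force': 0.0, 'finger_gap': 1.0020558048758914}
```

View pics/scene0.png

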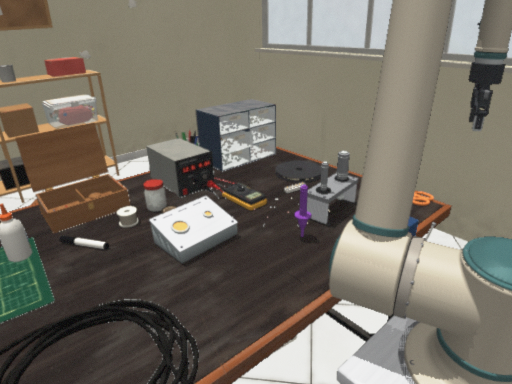

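View pics/top0.png

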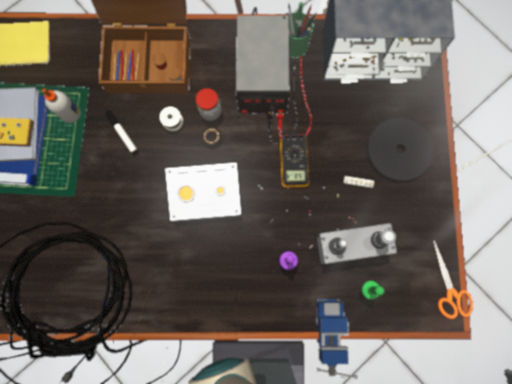

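The top view shows the rack around (357,243), with the slim probe at about (338,245) and the stout one at (383,238). The box is at (203,191), with the narrow contact at (220,190) and the wide one at (185,193). The purple look-alike is at (288,261) and the green one at (373,290).

Run:
```python
from h import *
a=np.load('pics/top0.npz'); im,d=a['im'],a['d']
b=np.load('pics/scene0.npz'); ims=b['im'];ds=b['d']
c1=cv2.resize(im[150:310,155:405,::-1],None,fx=3,fy=3,interpolation=cv2.INTER_CUBIC)
cv2.imwrite('pics/topcrop.png',c1)
c2=cv2.resize(ims[140:270,140:370,::-1],None,fx=3.4,fy=3.4,interpolation=cv2.INTER_CUBIC)
cv2.imwrite('pics/scenecrop.png',c2)
for n,I,D,(x0,y0,x1,y1) in(('top',im,d,(160,160,245,225)),('scene',ims,ds,(150,195,240,260))):
    h=cv2.cvtColor(I,cv2.COLOR_RGB2HSV); m=((h[...,0]>15)&(h[...,0]<35)&(h[...,1]>90)&(h[...,2]>90)).astype(np.uint8)
    k=np.zeros_like(m);k[y0:y1,x0:x1]=m[y0:y1,x0:x1]
    N,_,st,ce=cv2.connectedComponentsWithStats(k)
    for s,c in list(zip(st,ce))[1:]:
        if s[4]>8:
            u,v=np.round(c).astype(int); print(n,c,s,'plane',plane(n,c,[.056]),'depth',deproj(n,c,D[v,u]))
# box white face plane fit
m=(im.min(2)>150); k=np.zeros(m.shape,np.uint8);k[155:228,158:248]=m[155:228,158:248]
c=max(cv2.findContours(k,0,2)[0],key=cv2.contourArea);r=cv2.minAreaRect(c);print(r);bp=cv2.boxPoints(r);print(bp)
vv,uu=np.nonzero(cv2.erode(k,np.ones((7,7)))); P=deproj('top',np.c_[uu,vv],d[vv,uu]); A=np.c_[P[:,:2],np.ones(len(P))]; q=np.linalg.lstsq(A,P[:,2],rcond=None)[0]; print('face',q,'slope',np.degrees(np.arctan(np.hypot(*q[:2]))),'dir',np.degrees(np.arctan2(q[1],q[0])),'mean',P.mean(0))
# rack + probes by depth
vv,uu=np.mgrid[215:275,305:410]; vv=vv.ravel();uu=uu.ravel(); P=deproj('top',np.c_[uu,vv],d[vv,uu]); 
pl=P[abs(P[:,2]-.08)<.006]; r=cv2.minAreaRect(pl[:,:2].astype(np.float32)); print('plate',r,np.median(pl[:,2]))
tp=P[(P[:,2]>.15)]; 
for lo,hi in((338,0),(383,0)):
    s=(abs(uu-lo)<18)&(P[:,2]>.15); print('top',P[s].mean(0),s.sum(),uu[s].mean(),vv[s].mean(),np.ptp(P[s],axis=0))
```

```text
top [185.37681159 192.74637681] [179 187  14  13 138] plane [[0.61102725 0.17012016 0.056     ]] depth [[0.61091291 0.17001828 0.05655193]]
top [219.90909091 189.90909091] [218 188   5   5  22] plane [[0.6180486  0.08552596 0.056     ]] depth [[0.61768893 0.08535279 0.05768111]]
scene [232.30864198 198.32098765] [222 195  18  10  81] plane [[ 0.64849459 -0.01455499  0.056     ]] depth [[ 0.7184529  -0.06475192  0.01248058]]
scene [207.61538462 212.84615385] [205 212   6   3  13] plane [[0.6262592  0.08114208 0.056     ]] depth [[0.62195546 0.08373045 0.05876393]]
scene [179.78494624 225.47311828] [173 222  14   8  93] plane [[0.61977235 0.16540798 0.056     ]] depth [[0.61724272 0.16663054 0.05764006]]
((202.66552734375, 190.98622131347656), (53.39824676513672, 72.24957275390625), 85.2363510131836)
[[164.44829 167.37932]
 [236.44829 161.37932]
 [240.88277 214.59312]
 [168.88277 220.59312]]
face [-0.44654839 -0.25818859  0.36741605] slope 27.28543700809031 dir -149.964045933881 mean [0.61465212 0.12339961 0.06108376]
plate ((0.48552796244621277, -0.24359676241874695), (0.07032635807991028, 0.17294378578662872), 8.213171005249023) 0.08096279458242223
top [ 0.46920306 -0.17575957  0.25791516] 67 342.32835820895525 243.6865671641791 [0.09028212 0.181742   0.94245027]
top [ 0.48810797 -0.28054646  0.1999118 ] 191 387.4973821989529 236.81151832460733 [0.11293937 0.28768244 0.94201721]
```

View pics/topcrop.png

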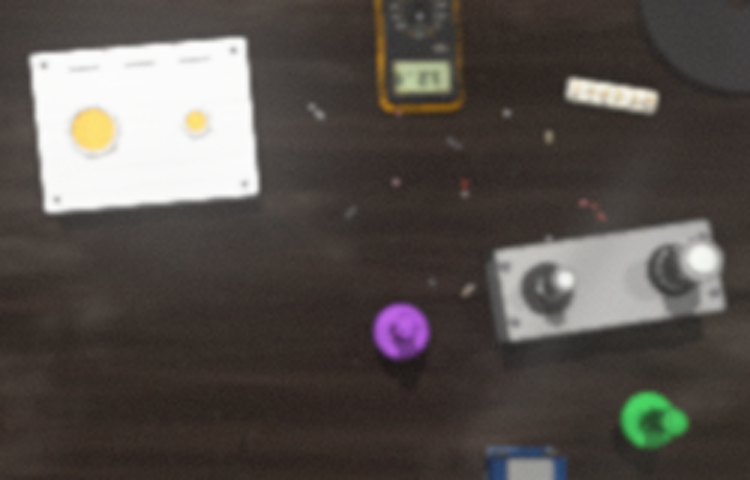

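View pics/scenecrop.png

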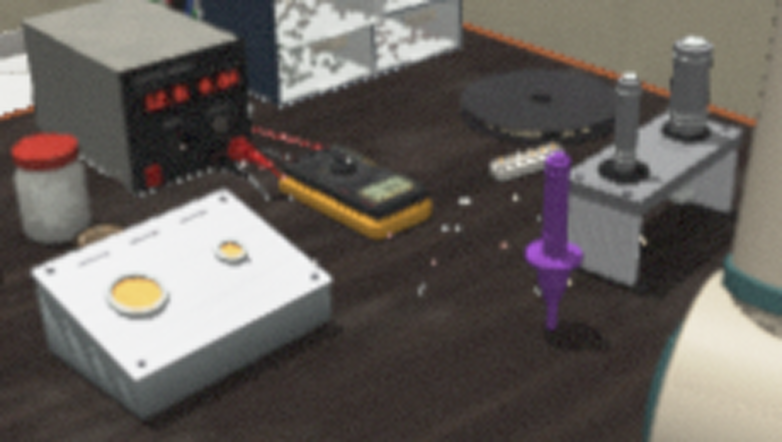

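```bash
cat >> h.py <<'E'
from scipy.spatial.transform import Rotation as Ro
def rot(e): return Ro.from_euler('xyz',e,degrees=True)
def plan(p,e,N,cur=None):
    o=manip.get_obs(); p0,e0=cur or (o['eef_pos'],o['ee_rot']); q=rot(e0); p0=np.array(p0,float); p=np.array(p)
    st=(p-p0)/N; w=(q.inv()*rot(e)).as_rotvec()/N
    print('step mm',np.linalg.norm(st)*1e3,'deg',np.degrees(np.linalg.norm(w)))
    for i in range(N):
        print(np.round(q.inv().apply(st)/.5,4),np.round(w/(np.pi/4),4)); q=q*Ro.from_rotvec(w)
E
python3 - <<'E'
from h import *
print('slim top',plane('top',[[343,243.7]],[.163]),'flange',plane('top',[[338,246.3]],[.085]))
# scene: handle top centre crop(628,78), flange (623,170)
print('scene top',plane('scene',[[140+628/3.4,140+77/3.4]],[.162]),'flange',plane('scene',[[140+624/3.4,140+170/3.4]],[.085]))
c=np.array([[498,255],[708,221],[724,309],[508,340]])/3+[155,150]; P=plane('top',c,[.08]*4); print(P,P.mean(0))
print('purple',plane('top',[[155+402/3,150+330/3]],[.06]))
plan([.478,-.194,.29],[180,0,8.2],11)
E
```

```text
slim top [[ 0.4759215  -0.19340707  0.163     ]] flange [[ 0.47655633 -0.19591166  0.085     ]]
scene top [[ 0.4773341  -0.18957171  0.162     ]] flange [[ 0.47475353 -0.18885534  0.085     ]]
[[ 0.5036724  -0.15747037  0.08      ]
 [ 0.53036852 -0.32452953  0.08      ]
 [ 0.46103571 -0.33314107  0.08      ]
 [ 0.43735451 -0.16351234  0.08      ]] [ 0.48310778 -0.24466333  0.08      ]
purple [[ 0.44623255 -0.08227526  0.06      ]]
step mm 36.185415786446434 deg 1.576860355750424
[ 0.0632 -0.0352  0.0025] [-0.0002  0.      0.035 ]
[ 0.0622 -0.0369  0.0025] [-0.0002  0.      0.035 ]
[ 0.0612 -0.0386  0.0024] [-0.0002  0.      0.035 ]
[ 0.0601 -0.0403  0.0024] [-0.0002  0.      0.035 ]
[ 0.059  -0.0419  0.0024] [-0.0002  0.      0.035 ]
[ 0.0578 -0.0435  0.0024] [-0.0002  0.      0.035 ]
[ 0.0566 -0.0451  0.0024] [-0.0002  0.      0.035 ]
[ 0.0553 -0.0466  0.0024] [-0.0002  0.      0.035 ]
[ 0.054  -0.0481  0.0024] [-0.0002  0.      0.035 ]
[ 0.0526 -0.0496  0.0024] [-0.0002  0.      0.035 ]
[ 0.0513 -0.051   0.0024] [-0.0002  0.      0.035 ]
```

Emit:
apply_moves(
  plan=[
    {"x":0.063,"y":-0.035,"z":0.0025,"wz":0.035,"jaw":-1},
    {"x":0.062,"y":-0.037,"z":0.0025,"wz":0.035},
    {"x":0.061,"y":-0.0385,"z":0.0025,"wz":0.035},
    {"x":0.06,"y":-0.04,"z":0.0025,"wz":0.035},
    {"x":0.059,"y":-0.042,"z":0.0025,"wz":0.035},
    {"x":0.058,"y":-0.0435,"z":0.0025,"wz":0.035},
    {"x":0.0565,"y":-0.045,"z":0.0025,"wz":0.035},
    {"x":0.055,"y":-0.0465,"z":0.0025,"wz":0.035},
    {"x":0.054,"y":-0.048,"z":0.0025,"wz":0.035},
    {"x":0.0525,"y":-0.0495,"z":0.0025,"wz":0.035},
    {"x":0.051,"y":-0.051,"z":0.0025,"wz":0.035},
    {},
  ],
)

```text
invalid input
```

Run:
```python
from h import *
print(manip.get_obs())
plan([.477,-.1935,.184],[180,0,8.2],4)
```

```text
{'clock': 0.1, 'joints': array([-7.13887881e+01,  1.58437096e+01,  8.62873095e+01, -4.52261278e-04,
        7.79609761e+01, -6.93391527e+00]), 'dq': array([-0.01207258, -0.09339301, -0.16156945,  0.0392946 ,  0.00569749,
       -0.06457087]), 'joint_efforts': array([ 8.55378621e-04, -4.17702556e+01, -2.46405137e+01, -2.59751632e-04,
        5.86350186e-03,  1.06985925e-05]), 'eef_pos': array([ 0.24782547, -0.51847295,  0.30313355]), 'ee_rot': array([-1.79908624e+02, -1.06671446e-02,  2.55452133e+01]), 'contact_force': array([-0.32453739, -0.29672453,  0.05437144]), 'wrist_torque': array([0.01056404, 0.04644058, 0.00372354]), 'grip_force': 0.0, 'finger_gap': 1.0020558048758914}
step mm 103.77896849639335 deg 4.336365978313666
[ 0.1734 -0.0971  0.0598] [-0.0005  0.      0.0964]
[ 0.1656 -0.11    0.0597] [-0.0005  0.      0.0964]
[ 0.1568 -0.1222  0.0597] [-0.0005  0.      0.0964]
[ 0.1471 -0.1337  0.0596] [-0.0005  0.      0.0964]
```

Emit:
apply_moves(
  plan=[
    {"x":0.063,"y":-0.035,"z":0.0025,"wx":0,"wy":0,"wz":0.035,"jaw":-1},
    {"x":0.062,"y":-0.037,"z":0.0025,"wx":0,"wy":0,"wz":0.035,"jaw":-1},
    {"x":0.061,"y":-0.0385,"z":0.0025,"wx":0,"wy":0,"wz":0.035,"jaw":-1},
    {"x":0.06,"y":-0.04,"z":0.0025,"wx":0,"wy":0,"wz":0.035,"jaw":-1},
    {"x":0.059,"y":-0.042,"z":0.0025,"wx":0,"wy":0,"wz":0.035,"jaw":-1},
    {"x":0.058,"y":-0.0435,"z":0.0025,"wx":0,"wy":0,"wz":0.035,"jaw":-1},
    {"x":0.0565,"y":-0.045,"z":0.0025,"wx":0,"wy":0,"wz":0.035,"jaw":-1},
    {"x":0.055,"y":-0.0465,"z":0.0025,"wx":0,"wy":0,"wz":0.035,"jaw":-1},
    {"x":0.054,"y":-0.048,"z":0.0025,"wx":0,"wy":0,"wz":0.035,"jaw":-1},
    {"x":0.0525,"y":-0.0495,"z":0.0025,"wx":0,"wy":0,"wz":0.035,"jaw":-1},
    {"x":0.051,"y":-0.051,"z":0.0025,"wx":0,"wy":0,"wz":0.035,"jaw":-1},
    {"x":0,"y":0,"z":0,"wx":0,"wy":0,"wz":0,"jaw":-1},
  ],
  newtons=40,
)

```text
clock: 1.1
eef_pos: [0.4802, -0.1898, 0.2896]
ee_rot: [-179.8, -0.1, 8.5]
contact_force: [0.3, -0.1, 1.2]
finger_gap: 0.998
grip_force: 0.0
```

Run:
```python
from h import *
o=manip.get_obs(); print(o['clock'],o['eef_pos'],o['ee_rot'],o['dq'],o['contact_force'])
save('scene','s1'); save('top','t1')
plan([.477,-.1935,.184],[180,0,8.2],4)
I=cv2.imread('pics/s1.png')[90:250,260:420]; J=cv2.imread('pics/t1.png')[180:310,280:420]
cv2.imwrite('pics/c1.png',np.hstack([cv2.resize(I,(400,400),interpolation=2),cv2.resize(J,(400,400),interpolation=2)]))
```

```text
1.1 [ 0.48023088 -0.18977564  0.28957819] [-1.79778905e+02 -1.19687027e-01  8.48347231e+00] [-4.25032161 -0.50536102  0.54873099 -5.8149204   0.48004632 -6.15307552] [ 0.2789267  -0.13063506  1.20076949]
step mm 26.421599550420318 deg 0.057943496155903884
[-0.0004 -0.0002  0.0528] [-0.0001  0.0004  0.0012]
[-0.0004 -0.0002  0.0528] [-0.0001  0.0004  0.0012]
[-0.0005 -0.0002  0.0528] [-0.0001  0.0004  0.0012]
[-0.0005 -0.0002  0.0528] [-0.0001  0.0004  0.0012]
```

View pics/c1.png

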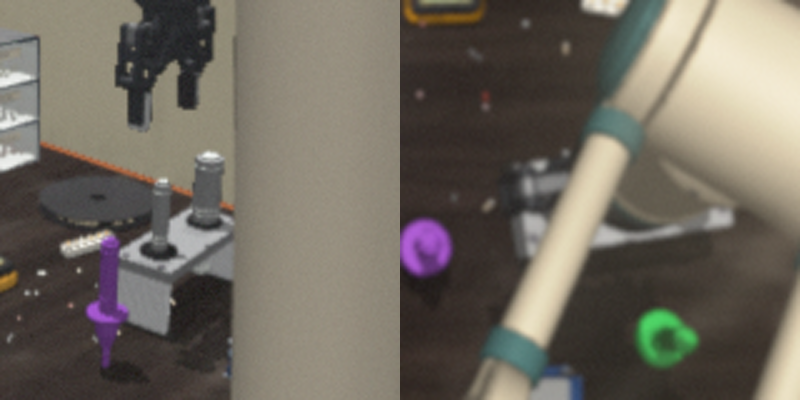

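The left crop (scene) shows the open fingers right above the slim probe, whose handle top is at about (162,182) in the crop. In the right crop (top view), the arm covers the rack. Next I descend and close.

Emit:
apply_moves(
  plan=[
    {"x":0,"y":0,"z":0.053,"wx":0,"wy":0,"wz":0,"jaw":-1},
    {"x":0,"y":0,"z":0.053,"wx":0,"wy":0,"wz":0,"jaw":-1},
    {"x":0,"y":0,"z":0.053,"wx":0,"wy":0,"wz":0,"jaw":-1},
    {"x":0,"y":0,"z":0.053,"wx":0,"wy":0,"wz":0,"jaw":-1},
    {"x":0,"y":0,"z":0,"wx":0,"wy":0,"wz":0,"jaw":-1},
    {"x":0,"y":0,"z":0,"wx":0,"wy":0,"wz":0,"jaw":-1},
  ],
)

```text
clock: 1.7
eef_pos: [0.4764, -0.1956, 0.1833]
ee_rot: [-179.9, 0.2, 8.1]
contact_force: [0.6, -0.3, 0.1]
finger_gap: 1.005
grip_force: 0.0
```

Run:
```python
from h import *
save('scene','s2')
I=cv2.imread('pics/s2.png')[120:230,270:400]
cv2.imwrite('pics/c2.png',cv2.resize(I,None,fx=4,fy=4,interpolation=2)); print(manip.get_obs()['contact_force'],manip.get_obs()['eef_pos'])
```

```text
[0.1286864  0.25269864 0.63414631] [ 0.47755003 -0.19605444  0.18470558]
```

View pics/c2.png

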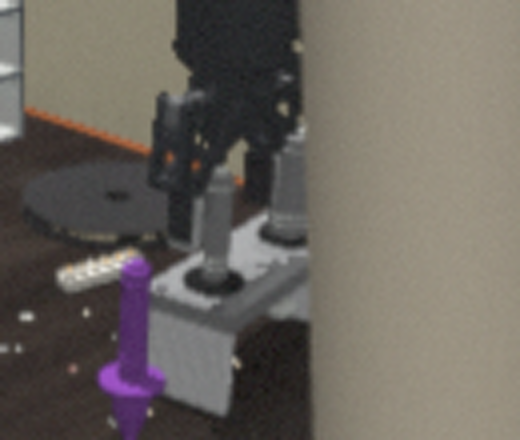

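Run:
```python
from h import *
o=manip.get_obs(); p=o['eef_pos'];R=rot(o['ee_rot'])
q=[p+R.apply(v) for v in([0,.0425,.060],[0,-.0425,.060],[0,-.057,.06],[0,0,.022],[0,0,.06])]+[[.477,-.1935,.163],[.477,-.1935,.085],[.477,-.1935,.163]]
print((proj('scene',q)-[270,120])*4)
a=np.load('pics/s2.npz'); im,d=a['im'],a['d']
for (u,v) in [(215,190),(216,215),(217,240),(185,220),(180,235)]:
    uu,vv=270+u/4,120+v/4; print(u,v,deproj('scene',[[uu,vv]],np.median(d[round(vv)-1:round(vv)+2,round(uu)-1:round(uu)+2])))
```

```text
[[254.42706363 201.58177197]
 [186.44644998 241.6493726 ]
 [173.95424018 249.00790433]
 [225.09228638 166.96971574]
 [221.51267365 220.98643555]
 [223.24138104 167.75467228]
 [215.9926305  276.87975394]
 [223.24138104 167.75467228]]
215 190 [[ 0.47756762 -0.18721716  0.14912222]]
216 215 [[ 0.47546995 -0.18724933  0.13220403]]
217 240 [[ 0.47491454 -0.18929484  0.11394712]]
185 220 [[ 0.46397989 -0.14223098  0.14552282]]
180 235 [[ 0.466021   -0.14065052  0.13514007]]
```

The crop shows the handle at about (217,215), between the fingers and where the tool axis projects to within a millimetre or two. Now I close.

Emit:
apply_moves(
  plan=[
    {"x":0,"y":0,"z":0,"wx":0,"wy":0,"wz":0,"jaw":1},
    {"x":0,"y":0,"z":0,"wx":0,"wy":0,"wz":0,"jaw":1},
    {"x":0,"y":0,"z":0,"wx":0,"wy":0,"wz":0,"jaw":1},
    {"x":0,"y":0,"z":0,"wx":0,"wy":0,"wz":0,"jaw":1},
    {"x":0,"y":0,"z":0,"wx":0,"wy":0,"wz":0,"jaw":1},
    {"x":0,"y":0,"z":0,"wx":0,"wy":0,"wz":0,"jaw":1},
    {"x":0,"y":0,"z":0,"wx":0,"wy":0,"wz":0,"jaw":1},
    {"x":0,"y":0,"z":0,"wx":0,"wy":0,"wz":0,"jaw":1},
    {"x":0,"y":0,"z":0,"wx":0,"wy":0,"wz":0,"jaw":1},
    {"x":0,"y":0,"z":0,"wx":0,"wy":0,"wz":0,"jaw":1},
  ],
  newtons=50,
)

```text
clock: 2.58
eef_pos: [0.4779, -0.1951, 0.1847]
ee_rot: [180.0, -0.0, 8.2]
contact_force: [-1.1, -0.3, 6.1]
finger_gap: 0.195
grip_force: 48.6
```

Emit:
apply_moves(
  plan=[
    {"x":0,"y":0,"z":-0.02,"wx":0,"wy":0,"wz":0,"jaw":1},
    {"x":0,"y":0,"z":-0.04,"wx":0,"wy":0,"wz":0,"jaw":1},
    {"x":0,"y":0,"z":-0.04,"wx":0,"wy":0,"wz":0,"jaw":1},
    {"x":0,"y":0,"z":-0.04,"wx":0,"wy":0,"wz":0,"jaw":1},
    {"x":0,"y":0,"z":-0.04,"wx":0,"wy":0,"wz":0,"jaw":1},
    {"x":0,"y":0,"z":-0.04,"wx":0,"wy":0,"wz":0,"jaw":1},
    {"x":0,"y":0,"z":-0.03,"wx":0,"wy":0,"wz":0,"jaw":1},
    {"x":0,"y":0,"z":0,"wx":0,"wy":0,"wz":0,"jaw":1},
    {"x":0,"y":0,"z":0,"wx":0,"wy":0,"wz":0,"jaw":1},
  ],
)

```text
clock: 3.33
eef_pos: [0.4777, -0.1948, 0.3095]
ee_rot: [180.0, -0.0, 8.2]
contact_force: [-0.1, -0.4, -1.7]
finger_gap: 0.199
grip_force: 49.2
```

Run:
```python
from h import *
o=manip.get_obs(); print(o['eef_pos'],o['ee_rot'],o['contact_force'],o['finger_gap'])
save('scene','s3')
I=cv2.imread('pics/s3.png')[60:220,270:400]
cv2.imwrite('pics/c3.png',cv2.resize(I,None,fx=3.7,fy=3.7,interpolation=2))
# target: spot S, normal n, grasp TCP offset L from tip ; assumes TCP at probe axis
S=np.array([.618,.0855,.058]); e=[180,-15,4.75]; zt=rot(e).apply([0,0,1]); L=.1635
print('n',-zt); T=S-zt*(L+.04); print('T',T)
plan(T,e,11)
```

```text
[ 0.47767228 -0.1948318   0.30945022] [ 1.79970551e+02 -4.48652599e-02  8.22051078e+00] [-0.10699153 -0.37177315 -1.67815625] 0.1985530822843316
n [-0.25793013 -0.02143234  0.96592583]
T [0.56551122 0.08113852 0.25456591]
step mm 26.770093976018973 deg 1.4048184173315788
[ 0.0231 -0.0473  0.0098] [-0.001   0.0304  0.007 ]
[ 0.0226 -0.0474  0.0103] [-0.001   0.0304  0.007 ]
[ 0.0221 -0.0476  0.0108] [-0.001   0.0304  0.007 ]
[ 0.0215 -0.0477  0.0113] [-0.001   0.0304  0.007 ]
[ 0.021  -0.0478  0.0118] [-0.001   0.0304  0.007 ]
[ 0.0204 -0.0479  0.0122] [-0.001   0.0304  0.007 ]
[ 0.0199 -0.0481  0.0127] [-0.001   0.0304  0.007 ]
[ 0.0193 -0.0482  0.0131] [-0.001   0.0304  0.007 ]
[ 0.0187 -0.0483  0.0135] [-0.001   0.0304  0.007 ]
[ 0.0181 -0.0484  0.0139] [-0.001   0.0304  0.007 ]
[ 0.0175 -0.0485  0.0143] [-0.001   0.0304  0.007 ]
```

View pics/c3.png

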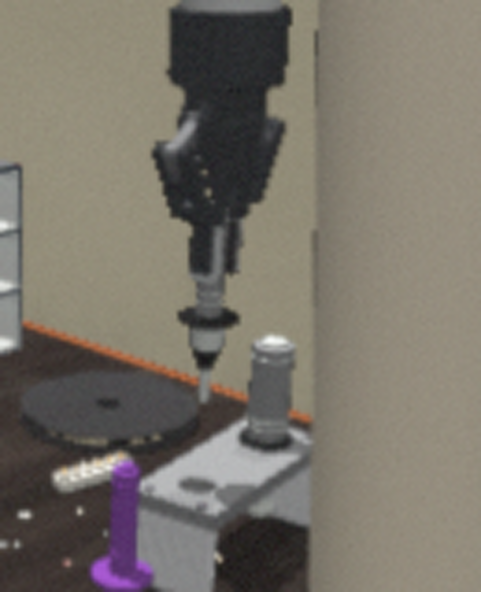

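The slim probe hangs in the gripper, flange at (208,317) and tip at about (203,402). The stout one remains in the rack.

Emit:
apply_moves(
  plan=[
    {"x":0.023,"y":-0.0475,"z":0.01,"wx":-0.001,"wy":0.0304,"wz":0.007,"jaw":1},
    {"x":0.0225,"y":-0.0475,"z":0.0105,"wx":-0.001,"wy":0.0304,"wz":0.007,"jaw":1},
    {"x":0.022,"y":-0.0475,"z":0.011,"wx":-0.001,"wy":0.0304,"wz":0.007,"jaw":1},
    {"x":0.0215,"y":-0.0475,"z":0.0115,"wx":-0.001,"wy":0.0304,"wz":0.007,"jaw":1},
    {"x":0.021,"y":-0.048,"z":0.012,"wx":-0.001,"wy":0.0304,"wz":0.007,"jaw":1},
    {"x":0.0205,"y":-0.048,"z":0.0122,"wx":-0.001,"wy":0.0304,"wz":0.007,"jaw":1},
    {"x":0.02,"y":-0.048,"z":0.0127,"wx":-0.001,"wy":0.0304,"wz":0.007,"jaw":1},
    {"x":0.0193,"y":-0.048,"z":0.013,"wx":-0.001,"wy":0.0304,"wz":0.007,"jaw":1},
    {"x":0.0187,"y":-0.0485,"z":0.0135,"wx":-0.001,"wy":0.0304,"wz":0.007,"jaw":1},
    {"x":0.018,"y":-0.0485,"z":0.014,"wx":-0.001,"wy":0.0304,"wz":0.007,"jaw":1},
    {"x":0.0175,"y":-0.0485,"z":0.0143,"wx":-0.001,"wy":0.0304,"wz":0.007,"jaw":1},
    {"x":0,"y":0,"z":0,"wx":0,"wy":0,"wz":0,"jaw":1},
  ],
)

```text
clock: 4.38
eef_pos: [0.5646, 0.0845, 0.2515]
ee_rot: [-179.9, -14.8, 4.9]
contact_force: [0.6, -0.3, -1.3]
finger_gap: 0.194
grip_force: 49.3
```

Run:
```python
from h import *
save('scene','s4'); save('top','t4')
o=manip.get_obs(); p=o['eef_pos'];R=rot(o['ee_rot']); print(p,o['ee_rot'],o['contact_force'])
q=[p+R.apply([0,0,l]) for l in(.0,.073,.1035,.1635)]+[[.618,.0855,.058]]
print('scene crop px',(proj('scene',q)-[160,110])*4,'\ntop',proj('top',q))
I=cv2.imread('pics/s4.png')[110:250,160:260]; J=cv2.imread('pics/t4.png')[150:230,190:250]
cv2.imwrite('pics/c4.png',np.hstack([cv2.resize(I,None,fx=4,fy=4,interpolation=2),cv2.resize(J,(400,560),interpolation=2)]))
```

```text
[0.56462587 0.08158742 0.25251296] [179.94900919 -14.77575322   4.87334937] [ 0.47556819 -1.15728898 -1.47044387]
scene crop px [[223.65827367 138.49508345]
 [211.55423101 248.69784905]
 [206.89054961 291.48576511]
 [198.32109352 370.59210805]
 [191.69471182 415.64062416]] 
top [[211.61028228 195.51294376]
 [214.95552186 193.50569567]
 [216.20283836 192.75724476]
 [218.43932619 191.41521261]
 [219.83831874 189.75817258]]
```

View pics/c4.png

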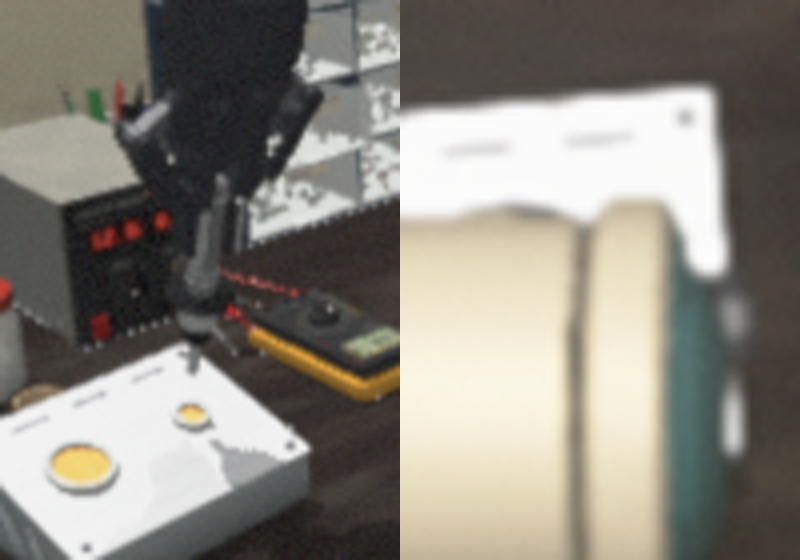

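The left crop shows the tip at about (193,368), just behind and above the narrow ring at (193,415). The right crop (top view) is covered by the arm. I'll check the probe's tilt in the tool frame from depth.

```bash
cat > axis.py <<'E'
from h import *
def axis(name,l0=.02,l1=.17):
    a=np.load(f'pics/{name}.npz'); d=a['d']; o=manip.get_obs(); p=o['eef_pos'];R=rot(o['ee_rot'])
    vv,uu=np.mgrid[120:240,180:250]; vv,uu=vv.ravel(),uu.ravel(); k=d[vv,uu]>0; vv,uu=vv[k],uu[k]
    q=R.inv().apply(deproj('scene',np.c_[uu,vv],d[vv,uu])-p)
    cam=R.inv().apply(-cal('scene')[2].T@cal('scene')[3]-p); print('cam dir xy',cam[:2]/np.linalg.norm(cam[:2]))
    side=np.array([-cam[1],cam[0]])/np.hypot(*cam[:2])  # across the view
    for l in np.arange(l0,l1,.006):
        s=(abs(q[:,2]-l-.003)<.003)&(np.hypot(q[:,0],q[:,1])<.03)
        if s.sum()>1: t=q[s,:2]@side*1e3; r=q[s,:2]@cam[:2]/np.hypot(*cam[:2])*1e3; print(f'{l+.003:.3f} n{s.sum()} side {t.min():.1f} {t.max():.1f} mid {(t.min()+t.max())/2:.1f}  toward med {np.median(r):.1f} max {r.max():.1f}')
E
python3 -c "
from axis import *
axis('s4')"
```

```text
cam dir xy [-0.73714425 -0.67573541]
0.023 n71 side -27.1 23.6 mid -1.7  toward med 2.7 max 25.9
0.029 n49 side -27.4 15.5 mid -6.0  toward med 2.4 max 25.7
0.035 n34 side -17.1 17.2 mid 0.1  toward med 6.8 max 24.5
0.041 n35 side -17.5 19.4 mid 0.9  toward med 9.1 max 23.6
0.047 n43 side -16.1 23.7 mid 3.8  toward med 13.3 max 23.5
0.053 n42 side -16.4 23.3 mid 3.5  toward med 14.0 max 22.3
0.059 n42 side -17.2 22.7 mid 2.8  toward med 10.9 max 22.0
0.065 n33 side -15.5 22.3 mid 3.4  toward med 14.0 max 21.1
0.071 n25 side -13.8 19.9 mid 3.0  toward med 7.7 max 20.3
0.077 n10 side -7.3 17.4 mid 5.0  toward med 7.0 max 8.9
0.083 n17 side -3.8 12.5 mid 4.3  toward med 7.8 max 10.6
0.089 n16 side -4.0 12.0 mid 4.0  toward med 7.9 max 10.8
0.095 n18 side -4.3 14.1 mid 4.9  toward med 8.6 max 11.4
0.101 n114 side -15.1 25.4 mid 5.1  toward med 8.0 max 22.3
0.107 n9 side -10.9 24.4 mid 6.8  toward med 16.5 max 20.3
0.113 n12 side -4.5 14.4 mid 4.9  toward med 12.0 max 14.0
0.119 n18 side -4.8 16.7 mid 6.0  toward med 9.7 max 13.7
0.125 n15 side -5.1 16.3 mid 5.6  toward med 10.1 max 12.7
0.131 n10 side -1.1 13.3 mid 6.1  toward med 8.2 max 11.9
0.137 n8 side -1.4 10.4 mid 4.5  toward med 6.1 max 8.4
0.143 n3 side 2.8 7.6 mid 5.2  toward med 3.9 max 4.3
0.149 n6 side 2.3 7.4 mid 4.8  toward med 4.4 max 7.2
0.155 n6 side 1.8 6.9 mid 4.4  toward med 4.1 max 5.4
0.161 n8 side 1.6 9.1 mid 5.3  toward med 3.1 max 5.0
0.167 n3 side 1.3 5.9 mid 3.6  toward med 0.9 max 1.5
```

Run:
```python
from h import *
S=np.array([.617,.0835,.058]); e=[180,-15,4.75]; zt=rot(e).apply([0,0,1])
plan(S-zt*(.1635+.012),e,4)
```

```text
step mm 6.512402167870162 deg 0.06367384003365313
[0.0002 0.0012 0.013 ] [0.0001 0.0012 0.0007]
[0.0001 0.0012 0.013 ] [0.0001 0.0012 0.0007]
[0.0001 0.0012 0.013 ] [0.0001 0.0012 0.0007]
[0.0001 0.0012 0.013 ] [0.0001 0.0012 0.0007]
```

Emit:
apply_moves(
  plan=[
    {"x":0,"y":0.0012,"z":0.013,"wx":0,"wy":0.0012,"wz":0.0007,"jaw":1},
    {"x":0,"y":0.0012,"z":0.013,"wx":0,"wy":0.0012,"wz":0.0007,"jaw":1},
    {"x":0,"y":0.0012,"z":0.013,"wx":0,"wy":0.0012,"wz":0.0007,"jaw":1},
    {"x":0,"y":0.0012,"z":0.013,"wx":0,"wy":0.0012,"wz":0.0007,"jaw":1},
    {"x":0,"y":0,"z":0,"wx":0,"wy":0,"wz":0,"jaw":1},
    {"x":0,"y":0,"z":0,"wx":0,"wy":0,"wz":0,"jaw":1},
    {"x":0,"y":0,"z":0,"wx":0,"wy":0,"wz":0,"jaw":1},
  ],
)

```text
clock: 5.07
eef_pos: [0.5731, 0.0786, 0.2296]
ee_rot: [180.0, -15.3, 4.6]
contact_force: [0.6, 0.4, -1.6]
finger_gap: 0.195
grip_force: 49.3
```

Run:
```python
from axis import *
save('scene','s5'); o=manip.get_obs(); p=o['eef_pos'];R=rot(o['ee_rot']); print(p,o['ee_rot'],o['contact_force'])
axis('s5',.125,.19)
q=[p+R.apply([0,0,l]) for l in(.1035,.1635,.1755)]+[[.618,.0855,.058]]
print('crop px',(proj('scene',q)-[175,165])*10)
I=cv2.imread('pics/s5.png')[165:225,175:245]
cv2.imwrite('pics/c5.png',cv2.resize(I,None,fx=10,fy=10,interpolation=2))
```

```text
[0.57312527 0.07873092 0.22981229] [179.98877324 -15.29902641   4.58569908] [-0.66732416 -0.39945949 -1.07075676]
cam dir xy [-0.73697479 -0.67592023]
0.128 n9 side -4.5 10.0 mid 2.7  toward med 6.5 max 8.1
0.134 n7 side -4.8 7.0 mid 1.1  toward med 5.8 max 6.7
0.140 n4 side -0.5 4.3 mid 1.9  toward med 4.2 max 5.1
0.146 n4 side -1.1 3.8 mid 1.4  toward med 1.1 max 3.2
0.152 n10 side -1.4 6.3 mid 2.5  toward med 2.4 max 3.9
0.158 n4 side 0.2 5.4 mid 2.8  toward med 3.3 max 4.1
0.164 n3 side -0.0 4.9 mid 2.4  toward med 2.2 max 2.9
0.176 n55 side -11.2 19.4 mid 4.1  toward med 0.7 max 16.6
0.182 n226 side -29.6 29.1 mid -0.2  toward med 3.3 max 28.4
crop px [[362.0146048  248.44793799]
 [340.03198612 438.25356358]
 [335.86218572 474.41121685]
 [329.23677954 489.1015604 ]]
```

View pics/c5.png

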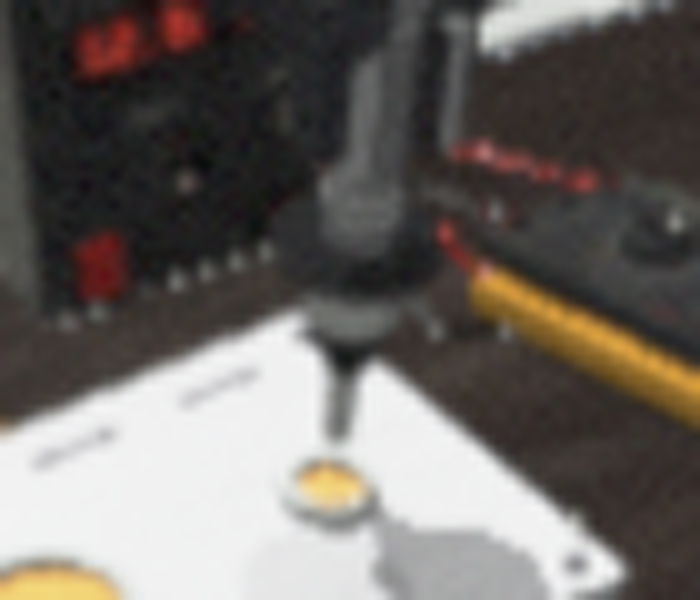

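The crop shows the tip at about (338,438) and the narrow ring centred at about (331,490), brass at (330,485). The tip is aligned sideways. Along the viewing direction it needs about 2–3 mm toward the camera, and both the top estimate and this view agree on that. I correct it while going down.

Emit:
apply_moves(
  plan=[
    {"x":-0.002,"y":-0.0017,"z":0,"wx":0,"wy":0,"wz":0,"jaw":1},
    {"x":-0.002,"y":-0.0017,"z":0,"wx":0,"wy":0,"wz":0,"jaw":1},
    {"x":0,"y":0,"z":0.006,"wx":0,"wy":0,"wz":0,"jaw":1},
    {"x":0,"y":0,"z":0.006,"wx":0,"wy":0,"wz":0,"jaw":1},
    {"x":0,"y":0,"z":0.006,"wx":0,"wy":0,"wz":0,"jaw":1},
    {"x":0,"y":0,"z":0.006,"wx":0,"wy":0,"wz":0,"jaw":1},
    {"x":0,"y":0,"z":0,"wx":0,"wy":0,"wz":0,"jaw":1},
    {"x":0,"y":0,"z":0,"wx":0,"wy":0,"wz":0,"jaw":1},
    {"x":0,"y":0,"z":0,"wx":0,"wy":0,"wz":0,"jaw":1},
  ],
)

```text
clock: 5.87
eef_pos: [0.5741, 0.0808, 0.2174]
ee_rot: [180.0, -15.3, 4.6]
contact_force: [0.7, 0.2, -1.5]
finger_gap: 0.195
grip_force: 49.3
```

Run:
```python
from h import *
F=[];P=[];E=[]
for i in range(8):
    im,d=manip.capture('scene'); o=manip.get_obs(); F.append(o['contact_force']);P.append(o['eef_pos']);E.append(o['ee_rot']%360)
F,P,E=map(np.array,(F,P,E)); p=P.mean(0);R=rot(E.mean(0)); print(F.mean(0),F.std(0),p,P.std(0),E.mean(0))
cv2.imwrite('pics/s6.png',im[:,:,::-1]); np.savez('pics/s6.npz',im=im,d=d)
S=np.array([.618,.0855,.056]); print('S in tool mm',R.inv().apply(S-p)*1e3-[0,0,163.5])
print('F along -z tool',-(R.inv().apply(F.mean(0)))[2])
# brass and tip pixels in ring region, crop coords of c5
I=im[195:222,198:220]; h=cv2.cvtColor(I,cv2.COLOR_RGB2HSV); m=(h[...,0]>12)&(h[...,0]<35)&(h[...,1]>80)
for r in range(27): print(195+r,''.join('B' if m[r,c] else str(int(I[r,c].mean()/25.6)) for c in range(22)))
```

```text
[ 0.10738061 -0.22256089 -1.36004112] [0.46072861 0.29513865 0.42859781] [0.57407479 0.08075142 0.21760483] [3.83391190e-05 1.13783586e-05 2.42894855e-05] [179.98969004 344.71517145   4.60814346]
S in tool mm [ 6.09502772e-04 -1.23440233e+00  4.03080611e+00]
F along -z tool -1.335476439966064
195 2222211111212111111111
196 2223321211111111111122
197 2346763211111111111132
198 4679986321111111111232
199 8999997432222212112122
200 9999998544433333222222
201 9889998544444443222222
202 8789999644444335532222
203 8899999843333348864222
204 9999999962111379987422
205 9999999963112599999753
206 9999999984225899999985
207 9999999996347999999998
208 9999999996448999999999
209 9999999986458999999999
210 9999999875458999999999
211 9999998654457899999999
212 9999997BB4456889999999
213 9999988BBB4BB789999999
214 999998887BBBB679999999
215 9999977777655558999999
216 9999987556654456888888
217 9999998775555566676677
218 9999998887776566666666
219 9999999888887655666666
220 9999999899888655666666
221 9999998888888655566666
```

Emit:
apply_moves(
  plan=[
    {"x":0.0016,"y":-0.002,"z":0,"wx":0,"wy":-0.0062,"wz":0,"jaw":1},
    {"x":0,"y":0,"z":0.004,"wx":0,"wy":0,"wz":0,"jaw":1},
    {"x":0,"y":0,"z":0.004,"wx":0,"wy":0,"wz":0,"jaw":1},
    {"x":0,"y":0,"z":0,"wx":0,"wy":0,"wz":0,"jaw":1},
    {"x":0,"y":0,"z":0,"wx":0,"wy":0,"wz":0,"jaw":1},
  ],
)

```text
clock: 6.68
eef_pos: [0.5761, 0.0819, 0.214]
ee_rot: [180.0, -15.0, 4.6]
contact_force: [-0.1, -0.1, 1.6]
finger_gap: 0.196
grip_force: 49.3
```

```bash
cat > chk.py <<'E'
from h import *
F=[];P=[];E=[]
for i in range(8):
    im,d=manip.capture('scene'); o=manip.get_obs(); F.append(o['contact_force']);P.append(o['eef_pos']);E.append(o['ee_rot']%360)
F,P,E=map(np.array,(F,P,E)); p=P.mean(0);R=rot(E.mean(0)); print('F tool',R.inv().apply(F.mean(0)),'p',p,'E',E.mean(0))
S=np.array([.618,.0855,.056]); print('S in tool mm',R.inv().apply(S-p)*1e3-[0,0,163.5],'clock',o['clock'])
I=im[203:222,198:220]; h=cv2.cvtColor(I,cv2.COLOR_RGB2HSV); m=(h[...,0]>12)&(h[...,0]<35)&(h[...,1]>80)
for r in range(18): print(203+r,''.join('B' if m[r,c] else str(int(I[r,c].mean()/25.6)) for c in range(22)))
cv2.imwrite('pics/last.png',im[:,:,::-1])
E
python3 chk.py
```

```text
F tool [ 0.3401376  -0.2811442  -0.44903466] p [0.57596686 0.081931   0.21408024] E [179.99363591 344.96452064   4.6045481 ]
S in tool mm [-0.26888785 -0.2013206   0.11165313] clock 7.0833
203 8899998544444458864222
204 9999998533333479987422
205 9999999631112589999753
206 9999999842113899999985
207 9999999963236999999998
208 9999999974358999999999
209 9999999975468999999999
210 9999999864468999999999
211 9999998654458899999999
212 9999997B54456889999999
213 9999988BB44BB789999999
214 99999888755BB668999999
215 9999977776655458999999
216 9999987556554456888888
217 9999998775555566676667
218 9999988887765566666666
219 9999889898875555666666
220 9998998999876555666666
```

Emit:
apply_moves(
  plan=[
    {"x":0,"y":0,"z":0.002,"wx":0,"wy":0,"wz":0,"jaw":1},
    {"x":0,"y":0,"z":0.002,"wx":0,"wy":0,"wz":0,"jaw":1},
    {"x":0,"y":0,"z":0,"wx":0,"wy":0,"wz":0,"jaw":1},
    {"x":0,"y":0,"z":0,"wx":0,"wy":0,"wz":0,"jaw":1},
  ],
)

```text
clock: 7.42
eef_pos: [0.5764, 0.082, 0.212]
ee_rot: [180.0, -15.0, 4.6]
contact_force: [-0.1, -0.4, 1.4]
finger_gap: 0.199
grip_force: 49.3
```

```bash
python3 chk.py
```

```text
F tool [ 0.43871755 -0.31342057 -1.35704445] p [0.57638327 0.08194942 0.21201344] E [179.99129224 344.98553428   4.60636371]
S in tool mm [-0.07576981 -0.22143049 -1.99242494] clock 7.8167
203 8899996444444448864222
204 9999998533444369987422
205 9999999622333489999753
206 9999999631112589999985
207 9999999842114899999998
208 9999999963237999999999
209 9999999974358999999999
210 9999999864468999999999
211 9999998654458899999999
212 9999997B54456889999999
213 9999988BB44BB789999999
214 99999888754BB668999999
215 9999977776555558899999
216 9999986556554456788888
217 9999998765555556667776
218 9999998887765556666666
219 9999898888865555666666
220 9998988989875555666666
```

Emit:
apply_moves(
  plan=[
    {"x":0,"y":0,"z":0.0034,"wx":0,"wy":0,"wz":0,"jaw":1},
    {"x":0,"y":0,"z":0,"wx":0,"wy":0,"wz":0,"jaw":1},
    {"x":0,"y":0,"z":0,"wx":0,"wy":0,"wz":0,"jaw":1},
    {"x":0,"y":0,"z":0,"wx":0,"wy":0,"wz":0,"jaw":1},
  ],
)

```text
clock: 8.15
eef_pos: [0.5768, 0.082, 0.2103]
ee_rot: [180.0, -15.0, 4.6]
contact_force: [0.2, 0.6, 2.5]
finger_gap: 0.197
grip_force: 49.4
```

```bash
python3 chk.py; python3 chk.py | head -1; python3 -c "
import cv2;I=cv2.imread('pics/last.png')[120:235,150:260];cv2.imwrite('pics/c6.png',cv2.resize(I,None,fx=5,fy=5,interpolation=2))"
```

```text
F tool [ 0.88688304 -0.30727771 -2.37725522] p [0.57676498 0.08197555 0.21033361] E [179.98997362 344.99403788   4.60771679]
S in tool mm [ 0.01361902 -0.22848399 -3.71402383] clock 8.55
203 8899997444444447864222
204 9999997544444458987422
205 9999998533333479999753
206 9999999631122589999985
207 9999999731113899999998
208 9999999852136899999999
209 9999999963358999999999
210 9999999864468999999999
211 9999998654458899999999
212 9999997B54456889999999
213 9999988BB44BB789999999
214 99999888754BB668999999
215 9999977776555458899999
216 9999986555544456787888
217 9999988765555556666676
218 9999988887765556666666
219 9999999888865555666666
220 9998999889865555666666
F tool [ 1.0463813  -0.48207834 -2.26411705] p [0.57674354 0.08198227 0.21029566] E [179.99084817 344.9988662    4.60788916]
```

View pics/c6.png

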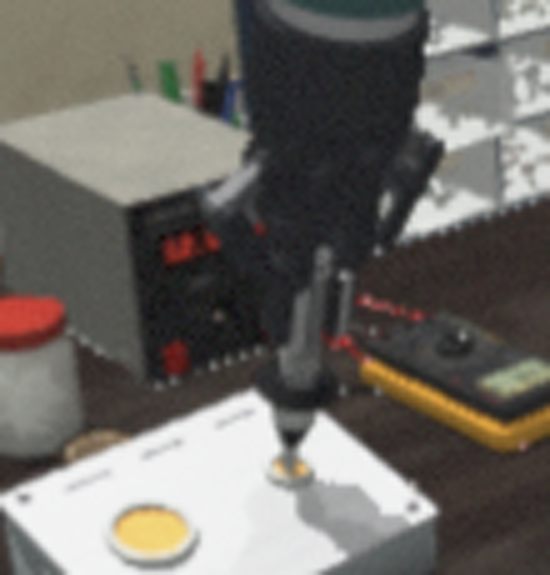

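The crop shows the slim tip standing inside the narrow ring at (290,468), and the probe in line with the gripper. The axial push is about 3.5 N, which puts the spring about half-way in.

```bash
python3 -c "
from workcell import manip
print(manip.sign_off())"
```

```text
the job is handed in; nothing more can be done
None
```

The slim probe is held square on the narrow contact at about 3.5 N, so by force and travel its spring tip is pressed in roughly 6–6.5 mm of 12; the stout probe is still in the rack, and I handed the job in at about 9 s without seeing the verdict.

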